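Turn the drinks menu to its next page

ROBOT

A 6-joint arm with a two-finger parallel gripper is mounted at the origin on the work surface. World frame = base frame: x ahead of the robot, y to its left, z up, the work surface at z = 0. Lengths are in m, angles in rad, forces in N, time in s.
With the tool pointing down it reaches from about 0.425 to 0.95 m from the base axis. Payload 3.5 kg.
Tool frame: the origin (TCP) lies midway between the tips of the shut fingers; the grasp point (between the pads) lies ctrl.hold_point_z behind it (ctrl.hold_point_z is the distance from the TCP to the grasp point, in m); z points along the fingers, x is the direction in which the jaws open and shut, and the axes are right-handed (so a half turn about z gives the same grasp; the last joint's range is limited). The gripper opens to 85 mm and grips with 20 to 120 N. Pads are 22 mm wide; open, the fingers measure 114 mm over their backs; the gripper's body (76 mm by 85 mm) begins 54 mm behind the grasp point. The pads swing forward as they close: fully open they stand 13 mm farther back than shut.
Start: joints at [1.159, 0.286, 1.577, -0, 1.279, -0.15], TCP at [0.175, 0.652, 0.231] pointing down, gripper open.
Joint ranges: [-2.77, 2.77], [-0.9, 2.22], [0.21, 2.48], [-1.53, 4.67], [0.24, 2.81], [-2.84, 2.84]. Speed limits (rad/s): [2.79, 2.79, 3.14, 3.14, 3.14, 3.14].

INTERFACE

Orientations are given as a unit quaternion [x, y, z, w].
In Python, from plant import ctrl gives the robot as it stands.
- The arm moves only by the tool step_arm, never from a script. Its arguments are lists of equal length, an entry for each row: "gripper": the gripper's target within -1 to 1 (shut at 1, half-way at 0, fully open at -1); "linear": the shift along the tool's x, y, z in m, a list of three; "delta_rot": the turn, a rotation vector about the tool's x, y, z in degrees, a list of three. A call has 1 to 20 rows; each row is the pose to reach, as a shift and turn from the pose commanded when the call began, along the tool's axes at that moment; what a row does not reach only later rows make up. A row lasts 1/8 s, in which the tool goes at most 62.5 mm and 10.7 degrees, less where a joint would pass 70% of its speed; a pose out of reach is approached as far as the arm can. A call with a gripper value outside its range is refused whole. The fingers move at their own pace and stop on an object; "grip_force" is the grip in N (left out, the last holds). Time passes only in rows, so rows that repeat a pose let the fingers close. It gives the time, the measured TCP pose, the force and the opening at its end, in the units of the state.
- ctrl.get_state(): the state, without advancing time (a new reading comes with each control period).
- ctrl.read_camera(name): name is "scene" or "top"; returns a dict with "frame" (384x512x3 uint8, red, green, blue), "fx", "fy", "cx", "cy" (pixels), "view" (4x4, takes a point from world to camera coordinates). Camera axes: x right, y down, z forward; pixel columns grow to the right and rows downward; lengths in m; the calibration is good to about 2 mm. A picture is of the moment at which its call begins. There is no depth.
- ctrl.sign_off(): hands the job in, once; it reports no verdict.
The state is a dict: "time": time; "qpos": joint angles; "dq": joint speeds; "joint_efforts": joint torques, N m; "eef_pos": TCP position; "tcp_rot": TCP orientation; "contact_force": force on the tool from outside, world axes, zero at the start; "wrist_torque": the same for the moment, N m; "opening": opening from 0.0 (shut) to 1.0 (fully open).
Only numpy, scipy, OpenCV 4.12 (cv2) and the standard library are available. Lean on these libraries where they do the work, as an engineer would, in place of code of your own. Each camera call takes 0.05 s, during which the arm holds its last target. There are 200 camera calls.

TASK

Turn the ring-bound wooden drinks menu on the bar cart to its next page: put a fingertip under the projecting tab of the uppermost board on the pile at the robot's right, push that one board up and over the rings, and leave it lying flat on the pile at the robot's left, the board beneath it staying where it is. Use the fingers only to push it, gently, never pinching or forcing it, and leave the bar things around the menu where they stand.

Things in the scene. Friction and masses are not known exactly. Their poses are not given: they have to be found in the camera images.
- menu: Drinks menu lying open, fixed to the shelf: dark back board 204 x 332 x 4 mm, two piles of birch-ply boards on it. Origin: centre of its underside, on the shelf. x runs along the spine away from the robot, y to the left-hand pile, z up. Each pile covers x -100 to 100 mm, |y| 12 to 165 mm. The fixed left pile is 31 mm high; on the right pile (y negative) two loose leaves, the top leaf uppermost
- spine (a point): Middle of the spine line about which both leaves turn: over the menu's origin, 33 mm above the shelf, axes as the menu's. Two fixed steel rings (40 mm across, wire 3.6 mm) are centred on this line at x = -60 and +60 mm and stand up to 55 mm above the shelf
- top_leaf (a joint): Turn, in rad, of the uppermost board of the right-hand pile about the spine line: 0 flat on the right-hand pile (its start), 1.57 upright, 3.14 flat on the left-hand pile. The board is 200 mm along the spine, reaches from 12 to 165 mm from the spine line, 3 mm thick, 50 to 105 g. It swings freely: short of upright it falls back, past upright it falls over to the left by itself
- top_tab (a point): Middle of the outer edge of the top leaf's tab, mid-thickness; turns with the leaf (axes as the menu's at the start). The tab is 56 mm along the spine, 3 mm thick, projects 24 mm past the board, 189 mm from the spine line, at the end nearer the robot (menu x -83 to -27 mm). At the start its underside is 31.5 mm above the shelf, nothing beneath it; pile and back board end 23 mm inside its edge
- next_leaf (a joint): Turn, in rad, of the board lying directly beneath the top leaf, same size and sense; 0 flat on the right-hand pile, where it must stay
- next_tab (a point): Middle of the outer edge of the next leaf's tab, the same size as the other, at the end of the pile away from the robot (menu x from 27 to 83 mm); its underside is 28 mm above the shelf
- shaker: Bystander: slim aluminium cocktail shaker, 79 mm across, 214 mm tall, origin at the centre of its foot
- funnel: Bystander: steel funnel standing on its mouth, 112 mm across, 122 mm tall, origin at the centre of its mouth on the shelf
- cap_jar: Bystander: glass jar of stainless bottle caps, 92 mm across, 95 mm tall, origin at the centre of its underside
- cup: Bystander: clear plastic measuring cup with a handle, 96 mm across the rim, 102 mm tall, origin at the centre of its underside; the handle reaches 80 mm out along its +y
- jigger: Bystander: steel double jigger, 45 mm across, 84 mm tall, origin at the centre of its foot
- opener: Bystander: flat steel bottle opener lying on the shelf, 166 x 42 x 5 mm, origin near its middle, underside

How it is judged:
At the end, for the whole second after the job is handed in: The top leaf lies at rest flat on the left-hand pile (joint above 3.05 rad), the next leaf lies on the right-hand pile (within 0.06 rad of flat) and every bystander is within 30 mm of where it started (value of joint top_leaf above 3.05 rad and velocity of joint top_leaf between -0.1 and 0.1 rad/s and value of joint next_leaf below 0.06 rad and distance of each of shaker, funnel, cap_jar, cup, jigger, opener from where it was at the start of the episode below 0.03 m); the robot touches nothing.
It fails at once if the board beneath is turned up too (more than 0.2 rad) (value of joint next_leaf above 0.2 rad).
It fails at once if the top board is pinched or forced: the robot's contact force on it exceeds 25 N (contact force between any of the fingers, the arm and top_leaf above 25 N).
It fails at once if a bystander is pushed, lifted or carried more than 30 mm (distance of any of shaker, funnel, cap_jar, cup, jigger, opener from where it was at the start of the episode above 0.03 m).
It fails at once if a bystander is knocked over (angle between any of shaker, funnel, cap_jar, cup, jigger, opener's own z axis and vertical above 0.4 rad).
It also fails if it takes over 42 s, if anything falls off the work surface, if the arm or the gripper's body presses on something with over 40 N, if the wrist force passes 120 N, or if a joint passes its speed limit or range.

## Working session

There is one attempt and no reset: what is moved stays moved. The work goes in short steps, Python scripts to look and compute and a tool call to move; the robot and the scene stay as the last step left them, time stands still between calls to the robot, and variables do not carry over. Pictures are saved under pics/ and viewed, on a budget of 10 in all, crops included, one or two more only if the job needs it, and the job is handed in when it is done.

Besides the shell and the picture viewer there is one more tool, called after ">>>" as name(argument=value, ...) on one line, values as JSON. step_arm: Moves the arm, as the interface text tells. Its arguments: {"type":"object","properties":{"gripper":{"type":"array"},"linear":{"type":"array"},"delta_rot":{"type":"array"},"grip_force":{"type":"number"}},"required":["gripper","linear","delta_rot"]}

```bash
mkdir -p pics; ls; python3 - <<'E'
from plant import ctrl
import cv2,numpy as np
np.set_printoptions(precision=4,suppress=True)
print(ctrl.get_state(), ctrl.hold_point_z)
for n in("scene","top"):
    c=ctrl.read_camera(n); cv2.imwrite(f"pics/{n}0.png",c["frame"][:,:,::-1]); print(n,c["fx"],c["fy"],c["cx"],c["cy"],c["view"])
a=[cv2.imread(f"pics/{n}0.png") for n in("scene","top")]
E
```

```text
pics
{'time': 0.0, 'qpos': array([ 1.159 ,  0.2872,  1.5782,  0.    ,  1.2786, -0.15  ]), 'dq': array([ 0.0001, -0.0019, -0.0014,  0.0014,  0.0011, -0.0005]), 'joint_efforts': array([ -0.0002, -40.5978, -29.263 ,  -0.0001,   0.0057,  -0.    ]), 'eef_pos': array([0.1744, 0.6514, 0.2299]), 'tcp_rot': array([ 0.7934,  0.6087, -0.001 ,  0.0006]), 'contact_force': array([-0.3568,  1.3706,  0.2794]), 'wrist_torque': array([-0.0046,  0.0019,  0.0495]), 'opening': 1.0043996714136147} 0.0187
scene 385.7279861923972 385.7279861923972 259.88653258517996 188.63734216197395 [[-0.1033  0.9945 -0.017   0.0251]
 [ 0.8095  0.0741 -0.5825 -0.4523]
 [-0.578  -0.0739 -0.8127  1.4027]
 [ 0.      0.      0.      1.    ]]
top 349.00013407558146 349.00013407558146 255.5494872629688 192.84947691719347 [[ 0.1428 -0.9897  0.0065 -0.0552]
 [-0.9619 -0.1404 -0.2347  0.5947]
 [ 0.2332  0.0273 -0.9721  0.7503]
 [ 0.      0.      0.      1.    ]]
```

View pics/top0.png

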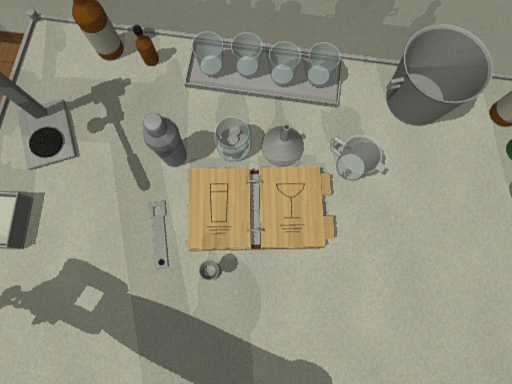

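View pics/scene0.png

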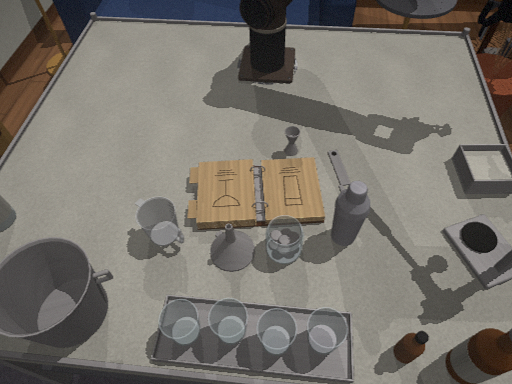

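The top view shows the menu at about (188–335, 167–250). The top leaf's tab is at about (330, 228) and the next tab at (326, 184), with the cup beyond at (358, 158). I'll enlarge the menu to get its corners.

```bash
python3 - <<'E'
import cv2,numpy as np
a=cv2.imread("pics/top0.png")[120:290,180:400]; b=cv2.imread("pics/scene0.png")[140:260,125:375]
a=cv2.resize(a,None,fx=3.6,fy=3.6,interpolation=cv2.INTER_CUBIC)
cv2.imwrite("pics/crop1.png",a[:600,:792])
E
```

```text
(no output)
```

View pics/crop1.png

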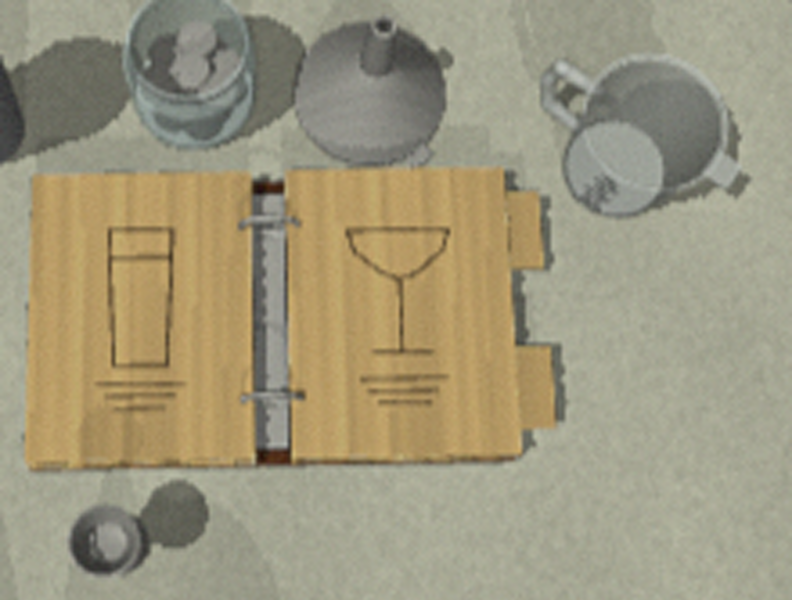

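The crop shows the board corners, right (290,168),(503,167),(522,457),(290,463) and left (34,174),(26,467), and the tab's outer corners (550,346),(555,427). Next I fit the menu pose to these.

```bash
cat > h.py <<'E'
import numpy as np
from scipy.optimize import least_squares
np.set_printoptions(precision=4,suppress=True)
def proj(c,P):
    P=np.atleast_2d(P); q=P@c["view"][:3,:3].T+c["view"][:3,3]
    return np.c_[q[:,0]/q[:,2]*c["fx"]+c["cx"],q[:,1]/q[:,2]*c["fy"]+c["cy"]]
def back(c,uv,z):
    R=c["view"][:3,:3];o=-R.T@c["view"][:3,3]
    d=R.T@[(uv[0]-c["cx"])/c["fx"],(uv[1]-c["cy"])/c["fy"],1]
    return o+d*(z-o[2])/d[2]
def w(p,M):
    M=np.atleast_2d(M);c,s=np.cos(p[2]),np.sin(p[2])
    return np.c_[p[0]+c*M[:,0]-s*M[:,1],p[1]+s*M[:,0]+c*M[:,1],M[:,2]]
E
python3 - <<'E'
from h import *
from plant import ctrl
c=ctrl.read_camera("top")
M=np.array([[100,-12,34.5],[100,-165,34.5],[-100,-165,34.5],[-100,-12,34.5],[100,165,31],[-100,165,31],[100,12,31],[-27,-189,34.5],[-83,-189,34.5]])/1e3
uv=np.array([[290,168],[503,167],[522,457],[290,463],[34,174],[26,467],[251,173],[550,346],[555,427]])/3.6+[180,120]
f=lambda p:(proj(c,w(p,M))-uv).ravel()
r=least_squares(f,[0.6,-.05,0]);p=r.x;print(p,np.degrees(p[2]));print(f(p).reshape(-1,2))
print("tab",w(p,[-.055,-.189,.033]),"spine",w(p,[0,0,.033]))
for n,u,z in[("jig",(108,540),.084),("cuprim",(655,122),.102),("cupbase",(615,168),0),("funneltip",(383,27),.122),("handle",(560,85),.06),("lip",(735,180),.1),("jar",(188,50),.095)]:
    print(n,back(c,np.array(u)/3.6+[180,120],z))
print("shaker top",back(c,(152,122),.214),"opener",back(c,(162,262),0),back(c,(157,205),0))
E
```

```text
[0.5712 0.0278 0.1601] 9.174148414987823
[[-1.2303  0.5799]
 [ 0.5479  0.0011]
 [ 0.3466 -0.2151]
 [ 0.4007 -0.8243]
 [-0.6464  0.3309]
 [-0.787  -0.5917]
 [ 0.0366 -0.2489]
 [ 0.5257  0.1087]
 [ 0.7564  0.7749]]
tab [[ 0.5471 -0.1676  0.033 ]] spine [[0.5712 0.0278 0.033 ]]
jig [0.4064 0.1045 0.084 ]
cuprim [ 0.7172 -0.202   0.102 ]
cupbase [ 0.7191 -0.2037  0.    ]
funneltip [ 0.7481 -0.0189  0.122 ]
handle [ 0.7516 -0.1468  0.06  ]
lip [ 0.6861 -0.2563  0.1   ]
jar [0.7254 0.1056 0.095 ]
shaker top [0.678  0.2556 0.214 ] opener [0.4086 0.234  0.    ] [0.546  0.2756 0.    ]
```

The fit residuals are about 1 px, or roughly 2 mm. That puts the menu at (0.571, 0.028) with 9.2° yaw, the tab's outer edge at (0.547, −0.168), and the cup over 90 mm clear. I'll shut the gripper and swing round high to the robot's right of the tab.

>>> step_arm(gripper=[1, 1, 1, 1, 1, 1, 1, 1, 1, 1, 1, 1, 1, 1, 1, 1, 1, 1, 1, 1], linear=[[-0.122, 0.318, -0.07], [-0.122, 0.318, -0.07], [-0.122, 0.318, -0.07], [-0.122, 0.318, -0.07], [-0.122, 0.318, -0.07], [-0.122, 0.318, -0.07], [-0.478, 0.537, -0.07], [-0.478, 0.537, -0.07], [-0.478, 0.537, -0.07], [-0.478, 0.537, -0.07], [-0.478, 0.537, -0.07], [-0.478, 0.537, -0.07], [-0.478, 0.537, -0.07], [-0.797, 0.581, -0.07], [-0.797, 0.581, -0.07], [-0.797, 0.581, -0.07], [-0.797, 0.581, -0.07], [-0.797, 0.581, -0.07], [-0.797, 0.581, -0.07], [-0.797, 0.581, -0.07]], delta_rot=[[0, 0, 20], [0, 0, 20], [0, 0, 20], [0, 0, 20], [0, 0, 20], [0, 0, 20], [0, 0, 45], [0, 0, 45], [0, 0, 45], [0, 0, 45], [0, 0, 45], [0, 0, 45], [0, 0, 45], [0, 0, 65.8], [0, 0, 65.8], [0, 0, 65.8], [0, 0, 65.8], [0, 0, 65.8], [0, 0, 65.8], [0, 0, 65.8]], grip_force=20)

```text
time: 2.65
eef_pos: [0.5293, -0.2683, 0.3008]
tcp_rot: [0.997, 0.08, -0.0, -0.001]
contact_force: [-0.4, -0.3, -0.7]
opening: -0.003
```

>>> step_arm(gripper=[1, 1, 1, 1, 1, 1, 1, 1, 1, 1, 1, 1], linear=[[0.034, -0.0465, 0], [0.034, -0.0465, 0], [0.034, -0.0465, 0], [0.034, -0.0465, 0], [0.034, -0.0465, 0.1], [0.034, -0.0465, 0.1], [0.034, -0.0465, 0.2], [0.034, -0.0465, 0.2], [0.034, -0.0465, 0.2], [0.034, -0.0465, 0.2], [0.034, -0.0465, 0.2], [0.034, -0.0465, 0.2]], delta_rot=[[10, 0, 0], [20, 0, 0], [30, 0, 0], [40, 0, 0], [50, 0, 0], [50, 0, 0], [50, 0, 0], [50, 0, 0], [50, 0, 0], [50, 0, 0], [50, 0, 0], [50, 0, 0]])

```text
time: 4.15
eef_pos: [0.5565, -0.2174, 0.1032]
tcp_rot: [0.904, 0.073, -0.033, -0.42]
contact_force: [-0.9, -0.2, 0.9]
opening: -0.001
```

```bash
python3 - <<'E'
from h import *
from plant import ctrl
import cv2
from scipy.spatial.transform import Rotation as R
s=ctrl.get_state();print(s["time"],s["qpos"],s["eef_pos"],s["contact_force"]);print(R.from_quat(s["tcp_rot"]).as_matrix())
c=ctrl.read_camera("top");d=ctrl.read_camera("scene")
print(proj(c,s["eef_pos"]),proj(d,s["eef_pos"]))
a=c["frame"][120:280,270:470,::-1];b=d["frame"][120:280,110:310,::-1]
cv2.imwrite("pics/c2.png",cv2.resize(np.hstack([a,b]),None,fx=2,fy=2,interpolation=cv2.INTER_CUBIC))
E
```

```text
4.15 [-0.7468  0.5932  1.5849  0.4955  1.6969 -1.0376] [ 0.5565 -0.2174  0.1032] [-0.8581 -0.2339  0.8887]
[[ 0.9871  0.1049 -0.1209]
 [ 0.1601 -0.6363  0.7546]
 [ 0.0023 -0.7642 -0.6449]]
[[363.8766 222.4556]] [[164.5628 158.9001]]
```

View pics/c2.png

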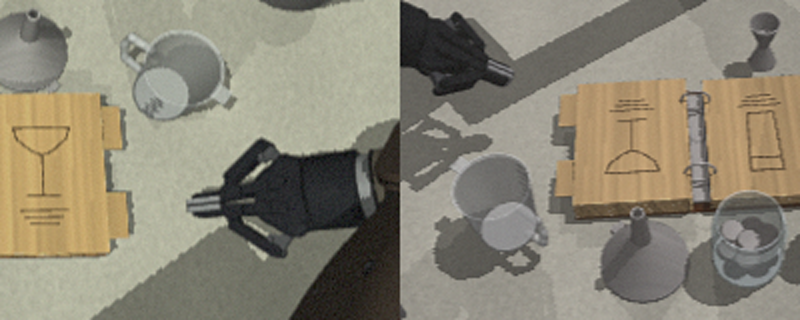

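The fingertip is at top-view pixel (365, 222), which matches its projection, and it lines up with the near tab and is clear of the cup. Now I lower it outside the tab and slide the tip under.

>>> step_arm(gripper=[1, 1, 1, 1, 1, 1, 1, 1, 1, 1], linear=[[0, 0.03, 0.035], [0, 0.05, 0.06], [0, 0.059, 0.07], [0, 0.059, 0.07], [0, 0.053, 0.078], [0, 0.047, 0.085], [0, 0.041, 0.092], [0, 0.036, 0.099], [0, 0.036, 0.099], [0, 0.036, 0.099]], delta_rot=[[0, 0, 0], [0, 0, 0], [0, 0, 0], [0, 0, 0], [0, 0, 0], [0, 0, 0], [0, 0, 0], [0, 0, 0], [0, 0, 0], [0, 0, 0]])

```text
time: 5.5
eef_pos: [0.5474, -0.1649, 0.0102]
tcp_rot: [0.903, 0.073, -0.034, -0.421]
contact_force: [-0.0, -0.5, -0.7]
opening: 0.002
```

```bash
python3 - <<'E'
from h import *
from plant import ctrl
import cv2
s=ctrl.get_state();f=np.array([-.159,.987,0]);d0=s["eef_pos"]-[.5471,-.1676,0]
print(s["time"],s["eef_pos"],s["contact_force"],"s",d0@f,"x",d0@[.987,.159,0])
c=ctrl.read_camera("top");d=ctrl.read_camera("scene")
a=c["frame"][170:260,290:390,::-1];b=d["frame"][130:220,150:250,::-1]
cv2.imwrite("pics/c3.png",cv2.resize(np.hstack([a,b]),None,fx=4,fy=4,interpolation=cv2.INTER_CUBIC))
E
```

```text
5.5 [ 0.5474 -0.1649  0.0102] [-0.0408 -0.4756 -0.704 ] s 0.002607525537363867 x 0.0006917670268673733
```

View pics/c3.png

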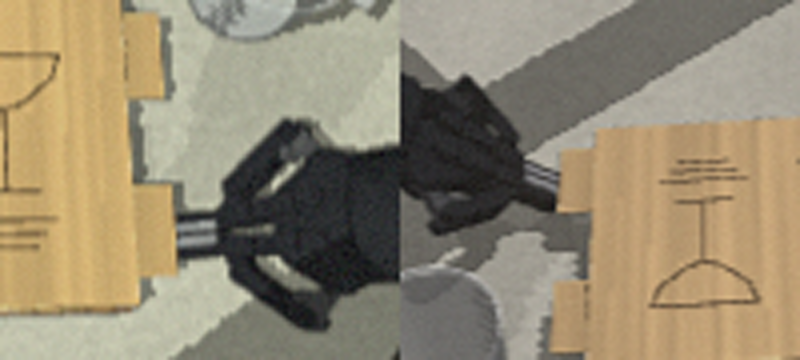

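The tab covers the fingertips, centred at about (160, 228) in the left crop and with no contact force. Now I lift along the arc to about 45°.

>>> step_arm(gripper=[1, 1, 1, 1, 1, 1, 1, 1, 1, 1, 1, 1], linear=[[0, -0.009, -0.002], [0, -0.021, -0.009], [0, -0.035, -0.018], [0, -0.049, -0.025], [0, -0.063, -0.031], [0, -0.078, -0.035], [0, -0.093, -0.038], [0, -0.108, -0.039], [0, -0.123, -0.039], [0, -0.137, -0.038], [0, -0.152, -0.036], [0, -0.152, -0.036]], delta_rot=[[0, 0, 0], [0, 0, 0], [0, 0, 0], [0, 0, 0], [0, 0, 0], [0, 0, 0], [0, 0, 0], [0, 0, 0], [0, 0, 0], [0, 0, 0], [0, 0, 0], [0, 0, 0]])

```text
time: 7.1
eef_pos: [0.5362, -0.0949, 0.1505]
tcp_rot: [0.904, 0.073, -0.034, -0.421]
contact_force: [-0.5, 0.0, -0.2]
opening: 0.003
```

```bash
python3 - <<'E'
from h import *
from plant import ctrl
import cv2
s=ctrl.get_state();f=np.array([-.159,.987,0]);d0=s["eef_pos"]-[.5471,-.1676,0]
print(s["time"],s["eef_pos"],s["contact_force"],"s",d0@f,"x",d0@[.987,.159,0])
c=ctrl.read_camera("top");d=ctrl.read_camera("scene")
a=c["frame"][130:270,240:400,::-1];b=d["frame"][100:240,140:300,::-1]
cv2.imwrite("pics/c4.png",cv2.resize(np.hstack([a,b]),None,fx=2.5,fy=2.5,interpolation=cv2.INTER_CUBIC))
E
```

```text
7.1 [ 0.5362 -0.0949  0.1505] [-0.5136  0.0117 -0.181 ] s 0.07349142978624636 x 0.0007777169050569124
```

View pics/c4.png

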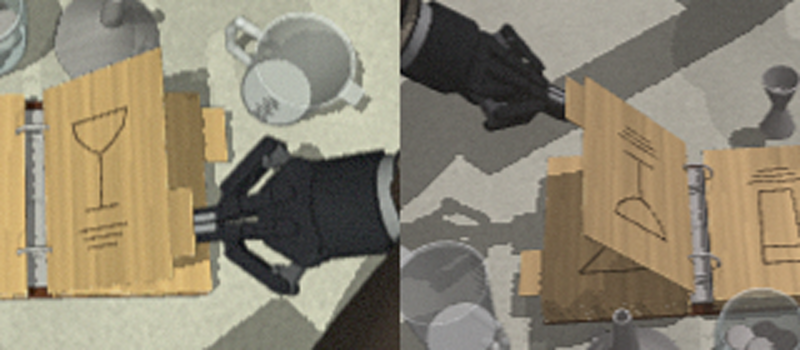

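The leaf is up about 50° on the fingertip, and the next leaf is still flat, with its tab at (215, 133) in the left crop. I continue past upright.

>>> step_arm(gripper=[1, 1, 1, 1, 1, 1, 1, 1, 1, 1, 1, 1, 1, 1, 1, 1], linear=[[0, -0.012, 0.005], [0, -0.026, 0.009], [0, -0.038, 0.016], [0, -0.05, 0.0235], [0, -0.062, 0.03], [0, -0.073, 0.037], [0, -0.084, 0.045], [0, -0.094, 0.054], [0, -0.103, 0.064], [0, -0.111, 0.075], [0, -0.118, 0.087], [0, -0.125, 0.098], [0, -0.125, 0.098], [0, -0.125, 0.098], [0, -0.125, 0.098], [0, -0.125, 0.098]], delta_rot=[[0, 0, 0], [0, 0, 0], [0, 0, 0], [0, 0, 0], [0, 0, 0], [0, 0, 0], [0, 0, 0], [0, 0, 0], [0, 0, 0], [0, 0, 0], [0, 0, 0], [0, 0, 0], [0, 0, 0], [0, 0, 0], [0, 0, 0], [0, 0, 0]])

```text
time: 9.2
eef_pos: [0.5114, 0.0574, 0.1825]
tcp_rot: [0.903, 0.072, -0.034, -0.421]
contact_force: [-0.3, -0.7, -0.2]
opening: -0.002
```

```bash
python3 - <<'E'
from h import *
from plant import ctrl
import cv2
s=ctrl.get_state();print(s["time"],s["eef_pos"],s["contact_force"])
c=ctrl.read_camera("top");d=ctrl.read_camera("scene")
a=c["frame"][130:290,140:400,::-1];b=d["frame"][100:260,140:360,::-1]
cv2.imwrite("pics/c5.png",cv2.resize(np.hstack([a,b]),None,fx=1.6,fy=1.6,interpolation=cv2.INTER_CUBIC))
E
```

```text
9.2 [0.5114 0.0574 0.1825] [-0.293  -0.7324 -0.1838]
```

View pics/c5.png

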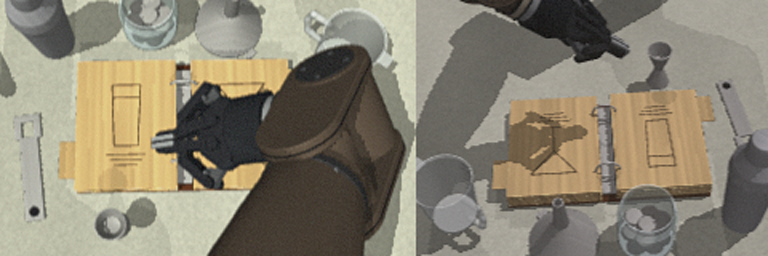

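The leaf has landed on the left pile, with its tab at (65, 160) in the left crop. I'll back the tool away up its own axis and check.

>>> step_arm(gripper=[1, 1, 1, 1, 1, 1, 1, 1], linear=[[0, -0.02, -0.03], [0, -0.04, -0.06], [0, -0.05, -0.1], [0, -0.05, -0.14], [0, -0.05, -0.14], [0, -0.05, -0.14], [0, -0.05, -0.14], [0, -0.05, -0.14]], delta_rot=[[0, 0, 0], [0, 0, 0], [0, 0, 0], [0, 0, 0], [0, 0, 0], [0, 0, 0], [0, 0, 0], [0, 0, 0]])

```text
time: 10.3
eef_pos: [0.5228, -0.0155, 0.3098]
tcp_rot: [0.903, 0.073, -0.035, -0.422]
contact_force: [-0.0, 0.1, 1.0]
opening: -0.004
```

```bash
python3 - <<'E'
from h import *
from plant import ctrl
import cv2
s=ctrl.get_state();print(s["time"],s["eef_pos"],s["contact_force"])
c=ctrl.read_camera("top");d=ctrl.read_camera("scene")
p=[.5712,.0278,.1601]
print("tab corners expected",proj(c,w(p,[[-.027,.189,.0345],[-.083,.189,.0345]]))-[140,100],proj(d,w(p,[[-.027,.189,.0345],[-.083,.189,.0345]])))
d0=cv2.imread("pics/scene0.png");df=cv2.absdiff(d0,d["frame"][:,:,::-1].copy()).max(2)
a=c["frame"][100:300,140:340,::-1];b=d["frame"][100:300,120:380,::-1]
cv2.imwrite("pics/c6.png",cv2.resize(np.hstack([a,b]),None,fx=1.7,fy=1.7,interpolation=cv2.INTER_CUBIC))
E
```

```text
10.3 [ 0.5228 -0.0155  0.3098] [-0.048   0.054   1.0481]
tab corners expected [[ 37.0919 118.6511]
 [ 36.2447 141.9642]] [[325.3802 173.9384]
 [322.3125 158.3716]]
```

View pics/c6.png

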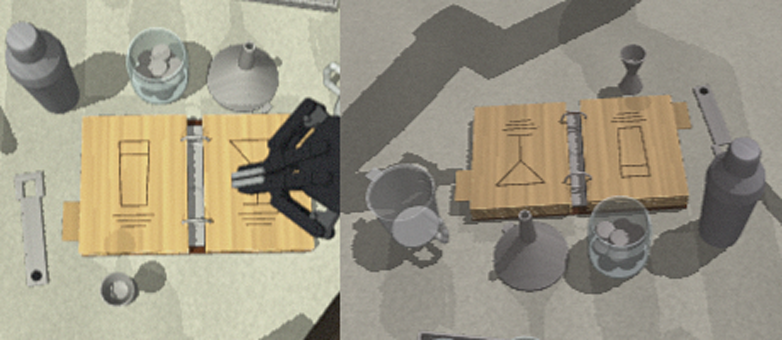

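The turned tab sits at crop pixels (37, 118–142), which matches the predicted (37, 119–142) for lying flat on the left. The next leaf is flat on the right with its tab in place, every bystander looks unmoved, and the arm is clear.

```bash
python3 -c "
from plant import ctrl
print(ctrl.sign_off())"
```

```text
the job is handed in; nothing more can be done
None
```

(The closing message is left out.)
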